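Hold a bulldog clip open over the red out-guide

ROBOT

A 7-joint arm with a two-finger parallel gripper is mounted at the origin on the work surface. World frame = base frame: x ahead of the robot, y to its left, z up, the work surface at z = 0. Lengths are in m, angles in rad, forces in N, time in s.
With the tool pointing down it reaches from about 0.425 to 0.95 m from the base axis. Payload 4.7 kg.
Tool frame: the origin (TCP) lies on the centre line of the jaws, within the pads' length; the fingertips stand 11 mm ahead of it and the grasp point (between the pads) lies 8 mm behind it; z points along the fingers, x is the direction in which the jaws open and shut, and the axes are right-handed (so a half turn about z gives the same grasp; the last joint's range is limited). The gripper opens to 85 mm and grips with 20 to 120 N. Pads are 22 mm wide; open, the fingers measure 114 mm over their backs; the gripper's body (76 mm by 85 mm) begins 54 mm behind the grasp point. The pads swing forward as they close: fully open they stand 13 mm farther back than shut.
Start: joints at [-1.145, 0.469, -0.049, 1.532, 0.024, 1.141, -0.082], TCP at [0.296, 0.606, 0.242] pointing down, gripper open.
Joint ranges: [-2.59, 2.59], [-0.33, 1.99], [-1.39, 1.29], [0.1, 2.45], [-1.04, 4.18], [0.21, 1.99], [-2.66, 2.66]. Speed limits (rad/s): [2.57, 2.57, 3.14, 3.14, 3.14, 3.14, 3.14].

INTERFACE

Orientations are given as a unit quaternion [x, y, z, w].
In Python, from station import state, grab_frame, job_done gives the robot as it stands. The module is installed in compiled form; this text tells all that it offers.
- The arm moves only by the shell command python3 -m crank 'ROWS' [FORCE]. ROWS is JSON, a list of rows, each a list of 3 entries, a list of its own where there are three numbers: the shift along the tool's x, y, z in m, then the turn about the tool's z in degrees, then the gripper's target within -1 to 1 (shut at 1, half-way at 0, fully open at -1). In form: [[[x, y, z], roll, claw], ...]. A call has 1 to 12 rows; each row shifts and turns the pose as measured when the row begins, along the tool's axes as they then stand; what a row does not reach is not made up. A row lasts 1/12 s, in which the tool goes at most 41.7 mm and 7.16 degrees, less where a joint would pass 70% of its speed; a pose out of reach is approached as far as the arm can. A call is refused whole if a number of a shift passes 0.0417 or a number of a turn 7.16, either way. A call with a gripper value outside its range is refused whole. The fingers move at their own pace and stop on an object; FORCE is the grip in N (left out, the last holds). Time passes only in rows, so rows that do not move let the fingers close. It gives the time, the measured TCP pose, the force and the opening at its end, in the units of the state.
- state(): the state, without advancing time (a new reading comes with each control period).
- grab_frame(name): name is "side" or "top" or "wrist"; returns a dict with "img" (384x512x3 uint8, red, green, blue), "fx", "fy", "cx", "cy" (pixels), "xyz" and "orientation" of the camera in the world. Camera axes: x right, y up, looking along -z (the intrinsics and any distortion apply to the point x, -y, -z); pixel columns grow to the right and rows downward; lengths in m; the calibration is good to about 2 mm. A picture is of the moment at which its call begins. There is no depth.
- job_done(): hands the job in, once; it reports no verdict.
The state is a dict: "clock": time; "qpos": joint angles; "dq": joint speeds; "effort": joint torques, N m; "ee_pos": TCP position; "tool_rot": TCP orientation; "contact_force": force on the tool from outside, world axes, zero at the start; "wrist_torque": the same for the moment, N m; "width": finger opening in m.
Only numpy, scipy, OpenCV 4.12 (cv2) and the standard library are available. Lean on these libraries where they do the work, as an engineer would, in place of code of your own. Each camera call takes 0.05 s, during which the arm holds its last target. There are 200 camera calls.

TASK

A file has gone out on loan: squeeze the blue bulldog clip wide open where it sits on the rim of the slip box, lift it off, and lower it, held open, over the middle of the top edge of the red guide card, so that the edge stands well in between the jaws with both jaws clear of the card, ready for someone to tuck in the withdrawal slip. Finish like that, still holding the clip squeezed open. Do not push against the guide cards or disturb the stamp, the tape roll and the pencil pot.

Things in the scene. Friction and masses are not known exactly. Their poses are not given: they have to be found in the camera images.
- clip: Blue bulldog clip, 60-110 g, jaws-down on the near rim of the slip box, its pin 18 mm above the rim. Origin on the hinge pin, mid-clip; x along the pin and the rim, y across the jaws, z up to the tails. Jaws 64 mm wide (x) reach 32 mm below the pin; two flat tails 34 mm wide (x) rise 44 mm above it. The frame is fixed to the +y half, which tips up to 0.26 rad about x as the clip opens.
- clip_jaw (a joint): Opening angle of the clip, rad: 0 jaws shut, 0.13 as it sits on the 4 mm rim, 0.65 fully squeezed open (19 mm gap between the jaw lips).
- clip_tail_a (a point): Outer face of the tail on the clip's +y side, near its top, mid-width. On the rim the tails lean apart, 44 mm over their outsides at the top. Squeezing them together along y opens the jaws; squeezed right home their outer faces are parallel, 22 mm apart; they can go no further.
- clip_tail_b (a point): Outer face of the tail on the clip's -y side, near its top, mid-width. Squeezing takes about 5 N on each tail near its top to begin and about 13 N at the middle of the tails to hold the clip fully open (15 to 30 N of grip is ample). Let go, the spring shuts it.
- clip_lip_a (a point): Inner edge of the jaw lip on the clip's +y side, middle of its width.
- clip_lip_b (a point): Inner edge of the jaw lip on the clip's -y side, middle of its width.
- slipbox: Brown box of paper slips, open-topped, 130 mm (its x) by 170 mm (its y) by 80 mm high, walls 4 mm, fixed on the desk. Origin at the centre of its underside. The clip sits somewhere along the near wall (its -x side); slips fill it to 48 mm high.
- tray: Grey open tray, 210 mm (its x) by 240 mm (its y) by 70 mm high, fixed on the desk; origin at the centre of its underside. Three upright guide cards stand in it across its x, 60 mm apart, in any order, with files between them up to 96 mm above the desk.
- guide_red: Red guide card (the out-guide), fixed upright: 3 mm thick (its x), 220 mm wide (its y), with its straight top edge 144 mm above its origin; the origin is at the middle of its bottom edge, 6 mm above the desk. A tab 46 mm wide stands 12 mm above the top edge, centred 82 mm from the middle on the +y side.
- guide_red_edge (a point): Middle of the red card's top edge, 150 mm above the desk; axes as the card.
- guide_green: Green guide card, the same size as the red one, tab on the -y side. Leave alone.
- guide_yellow: Yellow guide card, the same size as the red one, tab on the +y side. Leave alone.
- stamp: Wooden hand stamp, 42 mm across and 80 mm high, standing loose. Leave alone.
- tape: Clear tape roll, 72 mm across and 19 mm high, lying loose. Leave alone.
- pencil_pot: Black pencil pot, 72 mm across and 95 mm high, pencils up to 160 mm, standing loose. Leave alone.
There are look-alikes about, which are no part of the job. Of the things shaped like the clip, the blue one is meant.

How it is judged:
By the outcome, as a careful person would: the job done as asked, in the order asked, and still so for the second after the job is handed in, while the arm keeps its last pose, push and grip.
It also fails if it takes over 32 s, if anything falls off the work surface, if the arm or the gripper's body presses on something with over 40 N, if the wrist force passes 120 N, or if a joint passes its speed limit or range.

## Working session

There is one attempt and no reset: what is moved stays moved. The work goes in short steps, Python scripts to look and compute and a shell command to move; the robot and the scene stay as the last step left them, time stands still between calls to the robot, and variables do not carry over. Pictures are saved under pics/ and viewed, about 8 in all and at most 12, crops included, and the job is handed in when it is done.

```bash
mkdir -p pics; cat > h.py <<'E'
import numpy as np, cv2
from scipy.spatial.transform import Rotation as R
from station import state, grab_frame, job_done
def grab(n,fn):
    f=grab_frame(n); cv2.imwrite('pics/'+fn+'.png',f['img'][:,:,::-1]); np.save('pics/'+fn+'.npy',f,allow_pickle=True); return f
def load(fn): return np.load('pics/'+fn+'.npy',allow_pickle=True).item()
def ray(f,u,v):
    d=np.array([(u-f['cx'])/f['fx'],-(v-f['cy'])/f['fy'],-1.]); return np.array(f['xyz']),R.from_quat(f['orientation']).apply(d)
def plane(f,u,v,z):
    o,d=ray(f,u,v); return o+d*(z-o[2])/d[2]
def proj(f,p):
    q=R.from_quat(f['orientation']).inv().apply(np.array(p)-f['xyz']); return np.array([f['cx']+f['fx']*q[0]/-q[2], f['cy']-f['fy']*q[1]/-q[2]])
def tri(f,a,g,b):
    o1,d1=ray(f,*a);o2,d2=ray(g,*b);s=np.linalg.lstsq(np.c_[d1,-d2],o2-o1,rcond=None)[0]
    p,q=o1+s[0]*d1,o2+s[1]*d2; return (p+q)/2,np.linalg.norm(p-q)
E
python3 - <<'E'
from h import *
a=grab('top','top1');b=grab('side','side1')
print({k:v for k,v in a.items() if k!='img'},{k:v for k,v in b.items() if k!='img'})
print(state())
E
```

```text
{'fx': 426.18832534351554, 'fy': 426.18832534351554, 'cx': 257.5878890373755, 'cy': 187.4834197359998, 'xyz': array([ 0.46123529, -0.05648844,  1.03373803]), 'orientation': array([ 0.02137761, -0.03606077, -0.69770866,  0.715154  ])} {'fx': 353.87051100847833, 'fy': 353.87051100847833, 'cx': 251.77036937441943, 'cy': 197.35714776065015, 'xyz': array([ 0.34478161, -0.70092396,  0.66187994]), 'orientation': array([ 0.41405828, -0.06982512, -0.12869079,  0.89839795])}
{'clock': 0.1, 'qpos': array([-1.14490073,  0.4693832 , -0.04857015,  1.53354757,  0.02409964,
        1.14098788, -0.08229145]), 'dq': array([ 1.23384142e-04, -2.14118808e-03,  1.35361090e-04, -1.18435226e-03,
        1.58915708e-04,  6.41989055e-04,  8.10108696e-05]), 'effort': array([-4.61224317e-05, -5.11515498e+01, -4.73228423e-02, -2.38390410e+01,
        1.07867096e-02,  4.34546542e-03, -1.85660144e-05]), 'ee_pos': array([0.2962979 , 0.60594829, 0.24136253]), 'tool_rot': array([ 8.48311382e-01,  5.29496970e-01, -7.19204768e-04,  4.90068424e-04]), 'contact_force': array([-0.31467025, -0.25422967, -0.00957998]), 'wrist_torque': array([ 0.02978307,  0.0244915 , -0.02626866]), 'width': 0.08506587092833512}
```

View pics/top1.png

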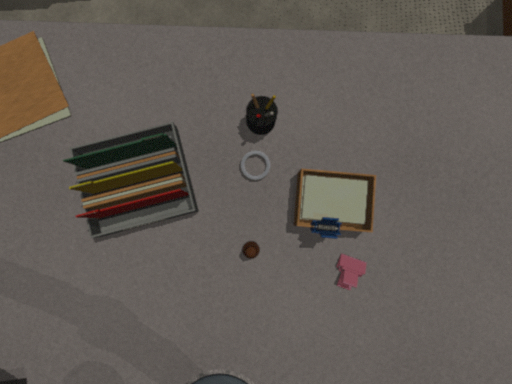

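View pics/side1.png

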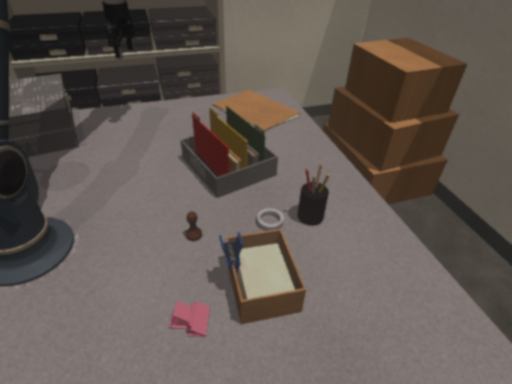

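The top view shows the blue clip at about (327,227) on the slip box's near wall, which runs (298,227)–(372,231). The red card is the nearest of the three, with its edge running (80,215)–(187,195). The stamp is at (251,249), the tape at (255,166) and the pot at (262,115). The side view shows the clip at (232,250), and the red card stands clear of it.

```bash
python3 - <<'E'
from h import *
f=load('top1');g=load('side1')
def mask(f,lo,hi):
    return cv2.inRange(cv2.cvtColor(f['img'],cv2.COLOR_RGB2HSV),lo,hi)
def big(m,n=3):
    k,l,s,c=cv2.connectedComponentsWithStats(m); return [(s[i].tolist(),c[i].round(1).tolist(),l==i) for i in sorted(range(1,k),key=lambda i:-s[i][4])[:n]]
for nm,F in(('top',f),('side',g)):
  for col,lo,hi in(('blue',(105,110,30),(125,255,255)),('brown',(5,110,60),(20,255,255)),('red',(0,180,50),(4,255,255)),('red2',(174,180,50),(180,255,255))):
    for s,c,m in big(mask(F,lo,hi)):
      r=cv2.minAreaRect(np.argwhere(m)[:,::-1].astype(np.float32)); print(nm,col,s,c,[np.round(x,1) for x in r], cv2.boxPoints(r).round(0).tolist())
def up(F,x0,y0,x1,y1,k,fn): cv2.imwrite('pics/'+fn+'.png',cv2.resize(F['img'][y0:y1,x0:x1,::-1],None,fx=k,fy=k,interpolation=cv2.INTER_CUBIC))
A=cv2.resize(f['img'][160:240,290:380],(450,400),interpolation=2);B=cv2.resize(f['img'][180:225,70:200],(650,225),interpolation=2)[:, :450]
up(f,290,160,380,240,4,'c1');up(f,70,180,200,225,5,'c2')
a=cv2.imread('pics/c1.png');b=cv2.imread('pics/c2.png');W=np.zeros((a.shape[0]+b.shape[0],max(a.shape[1],b.shape[1]),3),np.uint8);W[:a.shape[0],:a.shape[1]]=a;W[a.shape[0]:,:b.shape[1]]=b
cv2.imwrite('pics/c.png',W)
E
```

```text
top blue [312, 228, 28, 10, 143] [326.6, 233.0] [array([325.4, 233.1]), array([27.3,  8.3]), np.float64(5.0)] [[311.0, 236.0], [312.0, 228.0], [339.0, 230.0], [339.0, 238.0]]
top blue [312, 218, 29, 9, 118] [327.2, 221.6] [array([326.1, 221.7]), array([28. ,  7.6]), np.float64(2.6)] [[312.0, 225.0], [312.0, 217.0], [340.0, 219.0], [340.0, 226.0]]
top brown [0, 32, 68, 106, 4661] [26.0, 84.7] [array([16.6, 83.8]), array([83.1, 75.2]), np.float64(65.0)] [[-35.0, 62.0], [33.0, 30.0], [68.0, 106.0], [0.0, 137.0]]
top brown [296, 169, 80, 63, 694] [336.2, 202.0] [array([335.9, 200.1]), array([76.7, 57.4]), np.float64(5.0)] [[295.0, 225.0], [300.0, 168.0], [377.0, 175.0], [372.0, 232.0]]
top brown [82, 173, 100, 29, 360] [131.3, 186.9] [array([131.3, 186.8]), array([  3.7, 102.1]), np.float64(75.6)] [[81.0, 198.0], [180.0, 172.0], [181.0, 176.0], [82.0, 201.0]]
top red [86, 189, 99, 25, 230] [135.9, 201.2] [array([135. , 202.4]), array([  5.4, 100.2]), np.float64(76.1)] [[86.0, 212.0], [183.0, 188.0], [184.0, 193.0], [87.0, 217.0]]
top red [257, 114, 4, 4, 12] [258.3, 115.2] [array([258.5,
[... 1465 characters left out ...]
.0]]
side brown [233, 230, 72, 93, 1904] [268.6, 290.7] [array([266.8, 274.2]), array([84.7, 67.9]), np.float64(79.2)] [[226.0, 239.0], [292.0, 226.0], [308.0, 309.0], [241.0, 322.0]]
side brown [215, 90, 83, 40, 1599] [257.0, 109.0] [array([255.5, 109.2]), array([78.9, 30. ]), np.float64(24.1)] [[213.0, 107.0], [226.0, 79.0], [298.0, 112.0], [285.0, 139.0]]
side red [210, 132, 18, 17, 36] [218.9, 140.3] [array([218.3, 139.7]), array([22.7,  1.5]), np.float64(43.2)] [[210.0, 133.0], [211.0, 131.0], [227.0, 147.0], [226.0, 148.0]]
side red [225, 153, 1, 1, 1] [225.0, 153.0] [array([225., 153.]), array([0., 0.]), np.float64(0.0)] [[225.0, 153.0], [225.0, 153.0], [225.0, 153.0], [225.0, 153.0]]
```

View pics/c.png

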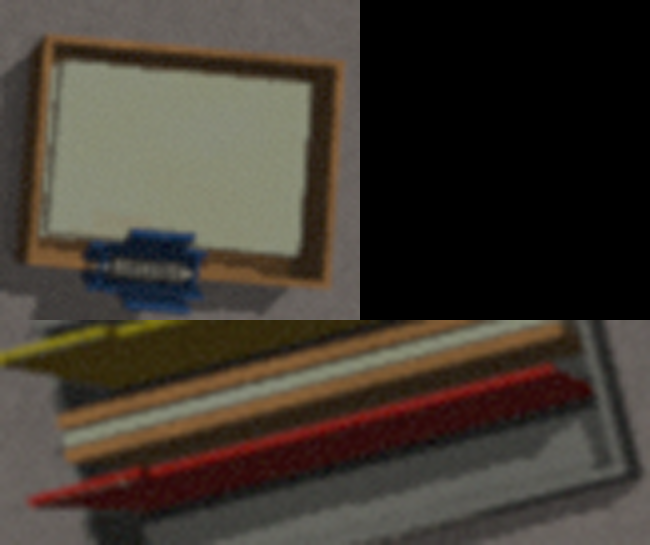

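The crops show the rim's outer near edge from (296.8,226) to (372.5,231.3) and the clip's spring centred at (327.5,227). The red straight edge runs from (181,189.4) to the tab step at (99,209.6).

```bash
cat >> h.py <<'E'
def goto(p,yaw):
    "shift in tool axes; yaw = world angle wanted for tool x (mod 180)"
    s=state();r=R.from_quat(s['tool_rot']);d=r.inv().apply(np.array(p)-s['ee_pos']);x=r.apply([1,0,0]);y0=np.degrees(np.arctan2(x[1],x[0]))
    dy=(yaw-y0+90)%180-90
    print('tcp',s['ee_pos'].round(4),'yaw',y0.round(1),'z',r.apply([0,0,1]).round(3),'shift',(d*1000).round(1),'roll',round(-dy,1),'q7',s['qpos'][6].round(2),'t',round(s['clock'],2),'F',s['contact_force'].round(1),'w',round(s['width'],4))
E
python3 - <<'E'
from h import *
f=load('top1');g=load('side1')
a=plane(f,296.75,226,.08);b=plane(f,372.5,231.25,.08);print('rim',a,b,np.linalg.norm(a-b),'normal yaw',np.degrees(np.arctan2(*(a-b)[1::-1]))-90)
print('clip pin',plane(f,327.5,227,.102),'tails',plane(f,(122+205)/8+289,160+271/4,.14))
e=plane(f,181,189.4,.15);t=plane(f,99,209.6,.15);d=(t-e)/np.linalg.norm(t-e)
print('edge',e,t,np.linalg.norm(t-e),'mid',e+d*.110,t-d*.059,'normal yaw',np.degrees(np.arctan2(d[1],d[0]))-90)
for uv in((251,249),(262,115),(255,166)):print(plane(f,*uv,.05))
c=plane(f,327.5,227,.102);goto([c[0],c[1],.24],-4)
E
```

```text
rim [ 0.45509204 -0.16491326  0.08      ] [ 0.44739512 -0.33513375  0.08      ] 0.17039442568552626 normal yaw -2.5889979481925423
clip pin [ 0.45464766 -0.2297769   0.102     ] tails [ 0.45346854 -0.22772178  0.14      ]
edge [0.52539038 0.08458456 0.15      ] [0.47949564 0.25087198 0.15      ] 0.17250458795737889 mid [0.49612495 0.19062009 0.15      ] [0.49519255 0.19399837 0.15      ] normal yaw 15.429316377440927
[ 0.3999962  -0.06426573  0.05      ]
[ 0.71266722 -0.08227582  0.05      ]
[ 0.59156007 -0.06876785  0.05      ]
tcp [0.2963 0.6059 0.2414] yaw 63.9 z [-0.001 -0.002 -1.   ] shift [-681.2  509.4    2.6] roll 67.9 q7 -0.08 t 0.1 F [-0.3 -0.3 -0. ] w 0.0851
```

```bash
python3 -m crank '[[[-0.024,0.032,0],4,-1],[[-0.022,0.033,0],4,-1],[[-0.020,0.035,0],4,-1],[[-0.017,0.036,0],4,-1],[[-0.015,0.037,0],4,-1],[[-0.012,0.038,0],4,-1],[[-0.010,0.039,0],4,-1],[[-0.007,0.039,0],4,-1],[[-0.004,0.04,0],4,-1],[[-0.001,0.04,0],4,-1],[[0.002,0.04,0],4,-1],[[0.004,0.04,0],4,-1]]' 25; python3 -c "
from h import *
goto([.4535,-.229,.235],-3)"
```

```text
clock: 1.1
ee_pos: [0.5013, 0.1656, 0.2337]
tool_rot: [0.992, 0.13, -0.006, -0.0]
contact_force: [1.5, -0.2, 1.0]
width: 0.0857
tcp [0.5013 0.1656 0.2337] yaw 14.9 z [-0.012 -0.001 -1.   ] shift [-1.478e+02  3.690e+02 -3.000e-01] roll 17.9 q7 -0.05 t 1.1 F [ 1.5 -0.2  1. ] w 0.0857
```

```bash
python3 -c "
from h import *
grab('wrist','w1')"; python3 -m crank '[[[-0.014,0.036,0],1.8,-1],[[-0.013,0.037,0],1.8,-1],[[-0.012,0.037,0],1.8,-1],[[-0.010,0.037,0],1.8,-1],[[-0.009,0.037,0],1.8,-1],[[-0.008,0.038,0],1.8,-1],[[-0.007,0.038,0],1.8,-1],[[-0.006,0.038,0],1.8,-1],[[-0.005,0.038,0],1.8,-1],[[-0.003,0.030,0],1.8,-1],[[0,0,0],0,-1],[[0,0,0],0,-1]]'; python3 -c "
from h import *
goto([.4535,-.229,.21],-3);f=grab('wrist','w2');print({k:v for k,v in f.items() if k!='img'})
cv2.imwrite('pics/w12.png',cv2.resize(np.hstack([load('w1')['img'],f['img']])[:,:,::-1],(800,300)))"
```

```text
clock: 2.15
ee_pos: [0.4499, -0.2287, 0.2348]
tool_rot: [0.999, -0.045, -0.005, 0.004]
contact_force: [0.3, 0.6, -1.0]
width: 0.0851
tcp [ 0.4499 -0.2287  0.2348] yaw -5.1 z [-0.011 -0.008 -1.   ] shift [ 3.9 -0.3 24.8] roll -2.1 q7 0.44 t 2.15 F [ 0.3  0.6 -1. ] w 0.0851
{'fx': 277.4941527185462, 'fy': 277.4941527185462, 'cx': 258.32521127772617, 'cy': 188.09839174638896, 'xyz': array([ 0.45801715, -0.15649884,  0.3653229 ]), 'orientation': array([-0.14623102,  0.01154428, -0.04327249,  0.98823616])}
```

View pics/w12.png

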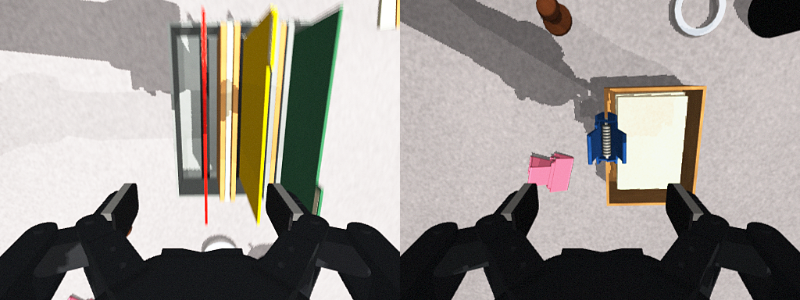

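The left image (w1) shows the red edge as a vertical line near column 205 of the 800-pixel strip, from row 8 to row 222. The right image shows the clip's spring at about (606,140), which is (264,179) at full resolution, with both tails beside it. The pink clip lies to its left and is clear of the near finger.

```bash
python3 - <<'E'
from h import *
w=load('w2');v=load('w1')
h=cv2.cvtColor(w['img'],cv2.COLOR_RGB2HSV);m=cv2.inRange(h,(105,110,30),(125,255,255));m[230:]=0
k,l,s,c=cv2.connectedComponentsWithStats(m);print([(s[i].tolist()) for i in range(1,k) if s[i][4]>30])
h=cv2.cvtColor(v['img'],cv2.COLOR_RGB2HSV);r=cv2.inRange(h,(0,150,80),(5,255,255))|cv2.inRange(h,(174,150,80),(180,255,255))
for y in range(5,295,12):
    x=np.flatnonzero(r[y,200:300])+200
    if len(x):print(y,x.min(),x.max(),plane(v,x.mean(),y,.15)[:2].round(4),end=' | ')
a=cv2.resize(w['img'][130:220,225:305],None,fx=5,fy=5,interpolation=2);b=cv2.resize(v['img'][0:290,225:305],(124*1,450))
cv2.imwrite('pics/z.png',np.hstack([a,b])[:,:,::-1])
E
```

```text
[[239, 144, 51, 67, 2011]]
17 260 261 [0.4684 0.2919] | 29 259 262 [0.4703 0.2848] | 41 258 263 [0.4721 0.2775] | 53 257 262 [0.4736 0.27  ] | 65 258 263 [0.4761 0.2626] | 77 258 262 [0.4782 0.2548] | 89 258 264 [0.4809 0.2471] | 101 259 264 [0.4834 0.2391] | 113 259 264 [0.4856 0.2308] | 125 259 264 [0.4879 0.2224] | 137 259 263 [0.4899 0.2136] | 149 260 263 [0.4927 0.2048] | 161 260 264 [0.4955 0.1958] | 173 260 264 [0.498  0.1865] | 185 260 264 [0.5006 0.177 ] | 197 260 264 [0.5033 0.1672] | 209 260 264 [0.506  0.1571] | 221 261 265 [0.5096 0.1471] | 233 261 265 [0.5125 0.1365] | 245 261 265 [0.5154 0.1256] | 257 262 264 [0.5185 0.1145] | 269 262 264 [0.5216 0.103 ] | 281 263 264 [0.5252 0.0914] |
```

View pics/z.png

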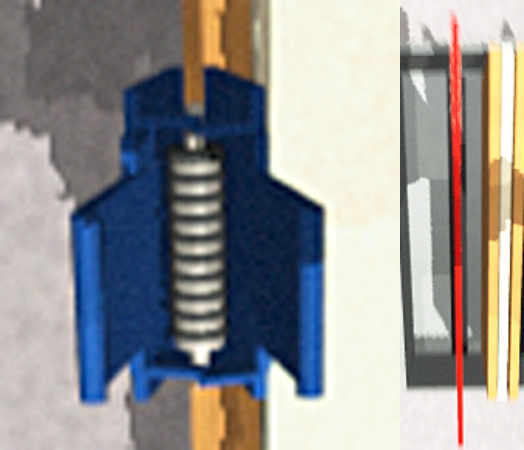

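```bash
python3 - <<'E'
from h import *
w=load('w2')
print('tails',plane(w,264.6,191,.142),'spring',plane(w,264.6,180,.103))
a,b=plane(w,239.6,191,.142),plane(w,289.6,191,.142);print(np.linalg.norm(a-b))
a,b=plane(w,225+18.0,173,.142),plane(w,225+18.8,209.6,.142);print('tail len',np.linalg.norm(a-b),'normal yaw',np.degrees(np.arctan2(*(a-b)[1::-1]))-90)
a,b=plane(w,225+322/5,173,.142),plane(w,225+322/5,209.6,.142);print('normal yaw',np.degrees(np.arctan2(*(a-b)[1::-1]))-90)
p=(plane(w,264.6,191,.142)+plane(w,264.6,180,.103))/2;print(p)
goto([p[0],p[1],.175],-3.5)
E
```

```text
tails [ 0.45478493 -0.2267148   0.142     ] spring [ 0.4551503  -0.22772751  0.103     ]
0.04216450702506342
tail len 0.03241973224133652 normal yaw -4.800039031122608
normal yaw -3.2424303208449032
[ 0.45496762 -0.22722115  0.1225    ]
tcp [ 0.4498 -0.2289  0.2349] yaw -5.1 z [-0.011 -0.009 -1.   ] shift [ 5.6 -2.7 59.8] roll -1.6 q7 0.44 t 2.2 F [-0.1 -0.1  0.3] w 0.0856
```

```bash
python3 -m crank '[[[0.005,-0.0015,0.03],-1.5,-1],[[0,0,0.03],0,-1],[[0,0,0.02],0,-1],[[0,0,0],0,-1]]'; python3 -c "
from h import *
goto([.4547,-.2275,.120],-3.7)"
```

```text
clock: 2.53
ee_pos: [0.458, -0.2231, 0.1534]
tool_rot: [1.0, -0.026, -0.002, 0.003]
contact_force: [0.6, 0.3, -0.8]
width: 0.0854
tcp [ 0.458  -0.2231  0.1534] yaw -2.9 z [-0.005 -0.007 -1.   ] shift [-2.9  4.3 33.4] roll 0.8 q7 0.54 t 2.53 F [ 0.6  0.3 -0.8] w 0.0854
```

```bash
python3 -m crank '[[[-0.003,0.004,0.012],0.8,-1],[[0,0,0.012],0,-1],[[0,0,0.009],0,-1],[[0,0,0],0,-1],[[0,0,0],0,-1]]'; python3 -c "
from h import *
goto([.4547,-.2275,.120],-3.7)"
```

```text
clock: 2.95
ee_pos: [0.458, -0.2206, 0.1209]
tool_rot: [1.0, -0.027, -0.002, 0.002]
contact_force: [0.2, -0.5, 0.1]
width: 0.0855
tcp [ 0.458  -0.2206  0.1209] yaw -3.1 z [-0.004 -0.004 -1.   ] shift [-3.   7.   0.9] roll 0.6 q7 0.57 t 2.95 F [ 0.2 -0.5  0.1] w 0.0855
```

```bash
python3 -m crank '[[[-0.003,0.007,0],0.6,-1],[[0,0,0],0,-1]]'; python3 -c "
from h import *
goto([.4547,-.2275,.120],-3.7)"
```

```text
clock: 3.12
ee_pos: [0.4557, -0.2273, 0.1224]
tool_rot: [1.0, -0.031, -0.001, 0.002]
contact_force: [-0.7, -1.4, -0.2]
width: 0.0856
tcp [ 0.4557 -0.2273  0.1224] yaw -3.6 z [-0.002 -0.004 -1.   ] shift [-1.   0.2  2.4] roll 0.1 q7 0.58 t 3.12 F [-0.7 -1.4 -0.2] w 0.0856
```

```bash
python3 -m crank '[[[-0.001,0,0.002],0,0],[[0,0,0],0,0.4],[[0,0,0],0,1],[[0,0,0],0,1]]' 28; python3 -c "
from h import *
goto([.4547,-.2275,.120],-3.7)"
```

```text
clock: 3.45
ee_pos: [0.4555, -0.2283, 0.1223]
tool_rot: [0.999, -0.032, 0.001, 0.002]
contact_force: [0.4, 0.3, -1.7]
width: 0.0388
tcp [ 0.4555 -0.2283  0.1223] yaw -3.6 z [ 0.002 -0.005 -1.   ] shift [-0.8 -0.8  2.2] roll 0.1 q7 0.58 t 3.45 F [ 0.4  0.3 -1.7] w 0.0388
```

```bash
python3 -m crank '[[[0,0,0.001],0,1],[[0,0,0.001],0,1],[[0,0,0],0,1],[[0,0,0],0,1],[[0,0,0],0,1],[[0,0,0],0,1]]' 28; python3 -c "
from h import *
goto([.4547,-.2275,.120],-3.7);f=grab('wrist','w3');grab('side','s3');s=load('s3')['img'][200:290,190:280]
cv2.imwrite('pics/g.png',np.hstack([cv2.resize(f['img'][60:300,130:400],(450,400)),cv2.resize(s,(350,400),interpolation=2)])[:,:,::-1])"
```

```text
clock: 3.95
ee_pos: [0.4551, -0.228, 0.1197]
tool_rot: [0.999, -0.032, 0.001, 0.002]
contact_force: [0.1, 0.4, -0.7]
width: 0.021
tcp [ 0.4551 -0.228   0.1197] yaw -3.6 z [ 0.001 -0.005 -1.   ] shift [-0.4 -0.4 -0.3] roll 0.1 q7 0.59 t 3.95 F [ 0.1  0.4 -0.7] w 0.021
```

View pics/g.png

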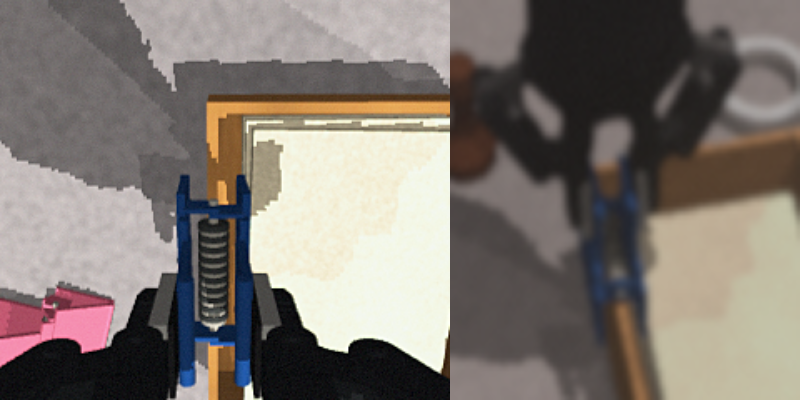

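The wrist view shows the tails parallel between the pads, at a width of 21 mm, with the open jaws straddling the rim. The side view agrees. Next I lift straight up.

```bash
python3 -m crank '[[[0,0,-0.006],0,1],[[0,0,-0.012],0,1],[[0,0,-0.02],0,1],[[0,0,-0.025],0,1],[[0,0,-0.025],0,1],[[0,0,-0.025],0,1],[[0,0,-0.02],0,1],[[0,0,-0.01],0,1],[[0,0,0],0,1]]' 28; python3 -c "
from h import *
goto([.4962,.192,.26],15.6)"
```

```text
clock: 4.8
ee_pos: [0.4536, -0.2278, 0.2715]
tool_rot: [0.999, -0.033, -0.001, 0.002]
contact_force: [0.4, -0.8, -1.0]
width: 0.0211
tcp [ 0.4536 -0.2278  0.2715] yaw -3.8 z [-0.001 -0.004 -1.   ] shift [  15.  -421.8    9.6] roll -19.4 q7 0.44 t 4.8 F [ 0.4 -0.8 -1. ] w 0.0211
```

```bash
python3 -m crank '[[[0.001,-0.015,0],-1.4,1],[[0.002,-0.028,0],-1.4,1],[[0.003,-0.033,0],-1.4,1],[[0.003,-0.033,0],-1.4,1],[[0.004,-0.033,0],-1.4,1],[[0.005,-0.033,0],-1.4,1],[[0.006,-0.033,0],-1.4,1],[[0.006,-0.033,0],-1.4,1],[[0.007,-0.033,0],-1.4,1],[[0.008,-0.033,0],-1.4,1],[[0.009,-0.032,0],-1.4,1],[[0.009,-0.031,0],-1.4,1]]' 28; python3 -c "
from h import *
goto([.4962,.192,.24],15.6)"
```

```text
clock: 5.8
ee_pos: [0.4763, 0.1644, 0.2599]
tool_rot: [0.993, 0.119, -0.009, 0.003]
contact_force: [0.9, -1.0, -1.8]
width: 0.021
tcp [0.4763 0.1644 0.2599] yaw 13.7 z [-0.017 -0.009 -1.   ] shift [ 26.2 -22.2  19.4] roll -1.9 q7 -0.12 t 5.8 F [ 0.9 -1.  -1.8] w 0.021
```

```bash
python3 -m crank '[[[0.012,-0.006,0],-1,1],[[0.010,-0.004,0],-0.5,1],[[0,0,0],0,1],[[0,0,0],0,1]]' 28; python3 -c "
from h import *
goto([.4962,.192,.24],15.6)"
```

```text
clock: 6.13
ee_pos: [0.4908, 0.1913, 0.2548]
tool_rot: [0.99, 0.143, -0.013, 0.003]
contact_force: [-0.3, -1.4, -0.2]
width: 0.0214
tcp [0.4908 0.1913 0.2548] yaw 16.4 z [-0.026 -0.009 -1.   ] shift [ 5.8  0.8 14.6] roll 0.8 q7 -0.1 t 6.13 F [-0.3 -1.4 -0.2] w 0.0214
```

```bash
python3 -m crank '[[[0.006,0.001,0.015],-0.0,1],[[0,0,0.01],0,1],[[0,0,0],0,1],[[0,0,0],0,1]]' 28; python3 -c "
from h import *
goto([.4972,.192,.191],15.6);f=grab('wrist','w4');g=grab('side','s4')
cv2.imwrite('pics/p.png',np.hstack([cv2.resize(f['img'][60:300,130:400],(450,400)),cv2.resize(g['img'][80:180,160:245],(340,400),interpolation=2)])[:,:,::-1])"
```

```text
clock: 6.47
ee_pos: [0.4953, 0.1864, 0.228]
tool_rot: [0.99, 0.139, -0.015, 0.004]
contact_force: [-0.6, 0.3, 0.1]
width: 0.0209
tcp [0.4953 0.1864 0.228 ] yaw 15.9 z [-0.028 -0.012 -1.   ] shift [ 4.5 -5.  36.9] roll 0.3 q7 -0.09 t 6.47 F [-0.6  0.3  0.1] w 0.0209
```

View pics/p.png

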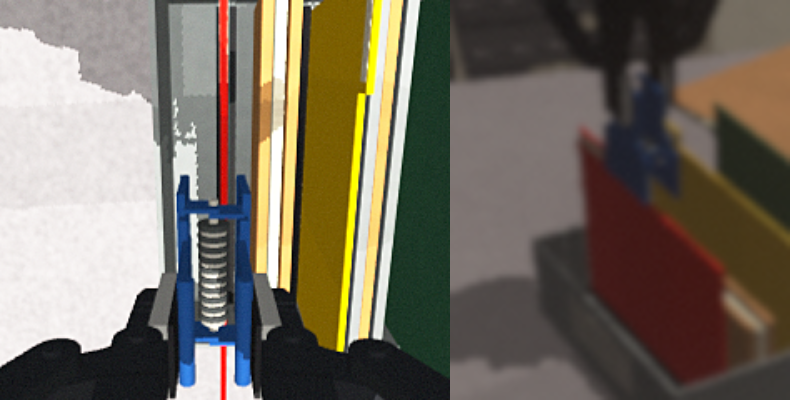

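The wrist view shows the clip centred at column 213 and the red edge at column 223, so it needs about 4 mm more along tool +x. The side view shows the clip still open and held above the middle of the red card.

```bash
cat > m.py <<'E'
from h import *
import sys
def meas(fn,up=170):
    v=load(fn);s=state();r=R.from_quat(s['tool_rot'])
    h=cv2.cvtColor(v['img'],cv2.COLOR_RGB2HSV);m=cv2.inRange(h,(0,150,80),(5,255,255))|cv2.inRange(h,(174,150,80),(180,255,255))
    P=[]
    for y in list(range(70,up,6))+list(range(266,300,4)):
        x=np.flatnonzero(m[y,215:310])+215
        if len(x): P.append(plane(v,x.mean(),y,.15)[:2])
    P=np.array(P,np.float32);l=cv2.fitLine(P,cv2.DIST_HUBER,0,.01,.01).ravel();d=l[:2]*np.sign(l[1]);n=np.array([d[1],-d[0]])
    pin=plane(v,258.2,222,s['ee_pos'][2]-.020)
    zt=r.apply([0,0,1]);ax=s['ee_pos']+zt*.04
    print('normal yaw',np.degrees(np.arctan2(n[1],n[0])).round(2),'pin img',pin.round(4),'pin by tool',(s['ee_pos']+zt*.0217).round(4))
    print('offset of card from tool axis at edge depth (mm, along normal)',1000*(l[2:]-ax[:2])@n,'from imaged pin',1000*(l[2:]-pin[:2])@n,'along to (.4962,.192)',1000*(np.array([.4962,.192])-ax[:2])@d)
E
python3 -c "
from m import *
meas('w4');goto([.4972,.192,.191],15.6)"
```

```text
normal yaw 16.34 pin img [0.4933 0.1924 0.2085] pin by tool [0.4949 0.1865 0.2068]
offset of card from tool axis at edge depth (mm, along normal) 3.373941599291999 from imaged pin 2.7244547761681908 along to (.4962,.192) 4.984654334411565
tcp [0.4955 0.1867 0.2285] yaw 16.0 z [-0.027 -0.011 -1.   ] shift [ 4.2 -4.7 37.3] roll 0.4 q7 -0.09 t 6.57 F [-0.4  0.4 -0.9] w 0.0211
```

```bash
python3 -m crank '[[[0.004,-0.003,0],0,1],[[0,0,0],0,1],[[0,0,0.006],0,1],[[0,0,0],0,1]]' 28; python3 -c "
from m import *
grab('wrist','w5');meas('w5');goto([.4972,.19,.191],16)"
```

```text
clock: 6.9
ee_pos: [0.4994, 0.1909, 0.2241]
tool_rot: [0.99, 0.138, -0.012, 0.003]
contact_force: [-0.4, 0.7, -1.3]
width: 0.0207
normal yaw 15.9 pin img [0.4974 0.197  0.2047] pin by tool [0.4993 0.1908 0.203 ]
offset of card from tool axis at edge depth (mm, along normal) -1.618506699181491 from imaged pin -1.9704463084516521 along to (.4962,.192) 2.027778590377952
tcp [0.4998 0.191  0.2247] yaw 15.9 z [-0.023 -0.009 -1.   ] shift [-1.9  0.2 33.7] roll -0.1 q7 -0.09 t 6.95 F [ 0.2 -0.3 -1.3] w 0.0207
```

```bash
python3 -m crank '[[[-0.001,0,0],0,1],[[0,0,0.006],0,1],[[0,0,0.007],0,1],[[0,0,0.006],0,1],[[0,0,0],0,1]]' 28; python3 -c "
from m import *
grab('wrist','w6');meas('w6');goto([.4972,.19,.191],16)"
```

```text
clock: 7.37
ee_pos: [0.4981, 0.1906, 0.2041]
tool_rot: [0.99, 0.139, -0.012, 0.003]
contact_force: [-0.6, -0.7, -1.1]
width: 0.021
normal yaw 16.15 pin img [0.4962 0.1967 0.1845] pin by tool [0.4979 0.1905 0.1828]
offset of card from tool axis at edge depth (mm, along normal) -0.3129297363148936 from imaged pin -0.8533778149945788 along to (.4962,.192) 1.9268240866024156
tcp [0.4983 0.1907 0.2045] yaw 15.9 z [-0.022 -0.008 -1.   ] shift [-1.   0.3 13.5] roll -0.1 q7 -0.08 t 7.42 F [-0.1  0.6 -0.4] w 0.0209
```

```bash
python3 -m crank '[[[0,0,0.005],0,1],[[0,0,0.005],0,1],[[0,0,0.003],0,1],[[0,0,0],0,1],[[0,0,0],0,1]]' 28; python3 -c "
from m import *
f=grab('wrist','w7');g=grab('side','s7');t=grab('top','t7');meas('w7');goto([.4972,.19,.191],16)
cv2.imwrite('pics/q.png',np.hstack([cv2.resize(f['img'][60:300,130:400],(450,400)),cv2.resize(g['img'][110:170,185:236],(340,400),interpolation=2)])[:,:,::-1])"
```

```text
clock: 7.83
ee_pos: [0.4981, 0.1906, 0.1898]
tool_rot: [0.99, 0.139, -0.012, 0.003]
contact_force: [0.6, 0.8, -0.6]
width: 0.0208
normal yaw 16.11 pin img [0.4962 0.1966 0.1701] pin by tool [0.4978 0.1905 0.1685]
offset of card from tool axis at edge depth (mm, along normal) -0.19610933204426256 from imaged pin -0.7810411142226656 along to (.4962,.192) 1.9484954797669511
tcp [0.4983 0.1906 0.1901] yaw 15.9 z [-0.022 -0.008 -1.   ] shift [-1.2  0.3 -0.8] roll -0.1 q7 -0.08 t 7.98 F [ 0.6 -0.3 -0.1] w 0.0207
```

View pics/q.png

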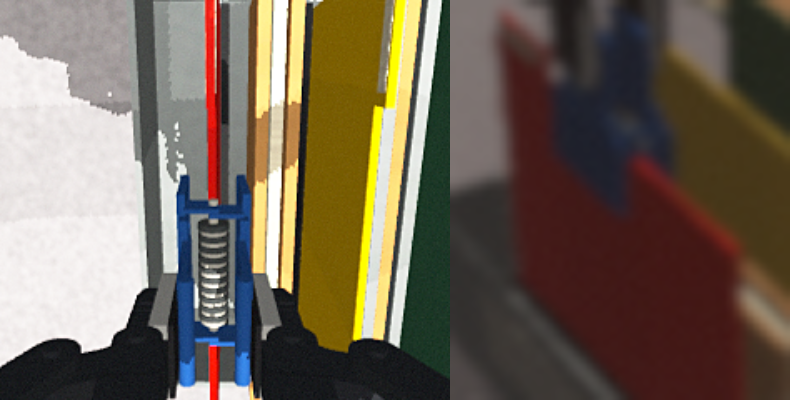

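The edge now runs through the middle of the clip, with the red line at column 213 above and below the spring. In the side view the near jaw overlaps the front of the card, and there is no contact force. I'm handing it in.

```bash
python3 -c "
from h import *
job_done();goto([.4972,.19,.191],16)"
```

```text
the job is handed in; nothing more can be done
the job is handed in; nothing more can be done
```

I squeezed the blue clip fully open on the slip box rim, lifted it off and lowered it, held open, over the middle of the red card's top edge. I handed the job in at about 8 s, still gripping at 28 N; no verdict came back.

Last checks before handing in:
- **Opening:** the fingers were 21 mm apart, close to the 22 mm given for fully open, and the tails were parallel.
- **Depth:** the pin was about 19 mm above the edge, so the lips reached roughly 12 mm below it. This assumes the clip did not slip in the grip.
- **Centring across the card:** the card was within 1 mm of the clip's middle, by the wrist picture and by the tool pose.
- **Position along the card:** by the tool pose the clip was about 2 mm from the estimated middle. The wrist-image pin estimate sat about 6 mm further along the edge, so the two disagreed, and I went with the tool pose.
- **Contact:** the outside force stayed near zero (under about 1 N) throughout the lowering, so nothing pressed on the card.

Two small imperfections: the tool leaned about 1.3° from vertical at the end, which I allowed for. I also did not check the stamp, tape roll and pencil pot in a final picture, though the path kept well clear above them.

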